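# Key a dozen jars into the counting scale and print the label

### The job

A tray with a dozen jars stands on the counting scale: with a fingertip, key in 12 and confirm it - press 1, then 2, then the tall sample key - and then press the key on the label printer. The scale's keys are blank but laid out as on a calculator seen from the robot: 7-8-9 in the top row, 4-5-6 below, then 1-2-3, 0 at bottom left, and the tall sample key at the lower right. Press each key gently until it goes down and let it come up before the next, press no other key, and pick up or shift nothing: jars, tray and everything else on the bench stay where they are.

Things in the scene. Friction and masses are not known exactly. Their poses are not given: they have to be found in the camera images.
- scale: Counting scale, fixed, 320 mm wide (y), 370 mm deep (x). Origin on the bench under its middle; front to its own -x (the robot's side), left seen from the robot is +y. Steel pan 230 x 310 mm at the back, top 102 mm up. In front of it a dark panel 142 mm long slopes down to the robot by 0.30 rad; face centre at x -120, y 0, z 58 mm. Readouts on its left half, keypad on its right.
- key_1_top (a point): Centre of the top face of the 1 key when untouched (20 x 20 mm; third row, leftmost column); moves with the key. Its z axis points square out of the sloping panel, and the key is pressed along -z; x points away from the front.
- key_2_top (a point): Centre of the top face of the 2 key when untouched (20 x 20 mm; third row, second from the left); moves with the key. Its z axis points square out of the sloping panel, and the key is pressed along -z; x points away from the front.
- key_sample_top (a point): Centre of the top face of the tall sample key when untouched (20 mm wide, 50 mm along the slope; lower right of the keypad); moves with the key. Its z axis points square out of the sloping panel, and the key is pressed along -z; x points away from the front.
- printer: Desktop label printer, fixed, left or right of the scale. 200 mm wide (y), 240 mm deep (x); origin on the bench under its middle, front to its own -x. Grey base 84 mm high; dark roll cover from x -47 mm backwards, top 145 mm up. On the flat ledge before the cover, to the right, one light-grey key on a dark bezel: the print key, at x -92, y -62 mm, top 92.5 mm up.
- print_key_top (a point): Centre of the top face of the print key when untouched (34 mm wide, 22 mm deep); moves with the key. Its z axis points square out of the ledge, straight up, and the key is pressed along -z; x points away from the front.
- key_1 (a joint): Travel of the 1 key in m: 0 up, 0.006 fully down, pressed from 0.0025. Sprung: 2 N to start it, 4.5 N at 2.5 mm, 8 N at the bottom; slightly damped, rises by itself when let go.
- key_2 (a joint): Travel of the 2 key in m: 0 up, 0.006 fully down, pressed from 0.0025. Sprung: 2 N to start it, 4.5 N at 2.5 mm, 8 N at the bottom; slightly damped, rises by itself when let go.
- key_sample (a joint): Travel of the sample key in m: 0 up, 0.006 fully down, pressed from 0.0025. Sprung: 2 N to start it, 4.5 N at 2.5 mm, 8 N at the bottom; slightly damped, rises by itself when let go.
- print_key (a joint): Travel of the print key in m: 0 up, 0.006 fully down, pressed from 0.0025. Sprung: 2 N to start it, 4.5 N at 2.5 mm, 8 N at the bottom; slightly damped, rises by itself when let go.
- other_keys: The scale's 12 keys not to be pressed, taken together. Origin: middle of the keypad on the panel face; x up the slope, y left. Columns at y 45, 15, -15, -45 mm, rows at x 45, 15, -15, -45 mm: 7 8 9 zero / 4 5 6 tare / 1 2 3 / 0 point clear, the tall sample key (x -30, y -45) in the lower two places of the right column. Keys 20 x 20 mm, 8.5 mm proud, 10 mm gaps, blank, light grey.
- tray: Low cardboard tray, 142 (x) x 188 (y) mm, 20 mm walls, holding twelve small jars 3 by 4 (lids 41 mm above its underside); stands on the scale's pan, at least 55 mm behind the keys. Origin: centre of its underside. Loose, not to be disturbed.
- jar_a: Small jar with black lid, 43 mm across, 38 mm high, standing loose on the bench in front of the scale. Origin: centre of its underside.
- jar_b: Same jar, standing loose on the bench in front of the printer.
- marker: Marker pen 135 mm long, 17 mm thick, lying in front of the scale. Loose; origin at the middle of its underside.
- knife: Closed utility knife 165 x 28 x 17 mm lying on the bench. Loose; origin at the middle of its underside.
- tape_gun: Tape gun lying on its side, about 260 x 140 mm, 54 mm high, at one side of the work. Loose; origin under its tape roll.
- label_roll: Roll of white labels, 110 mm across, 75 mm high, lying flat at one side of the work. Loose; origin at the centre of its underside.
- carton: Small closed carton 110 x 140 x 80 mm standing at one side. Loose; origin at the centre of its underside.

How it is judged (in metres and radians):
On the way, in this order (a step that is already met when the one before it is completed fails the run):
1. 1 is pressed (value of joint key_1 above 0.0025 m and value of joint each of key_2, key_sample, print_key below 0.0015 m), for 0.05 s.
2. 2 is pressed, the 1 key being up again (value of joint key_2 above 0.0025 m and value of joint each of key_1, key_sample, print_key below 0.0015 m), for 0.05 s.
3. the sample key is pressed, 1 and 2 being up (value of joint key_sample above 0.0025 m and value of joint each of key_1, key_2, print_key below 0.0015 m), for 0.05 s.
4. the printer's key is pressed, the scale's keys being up (value of joint print_key above 0.0025 m and value of joint each of key_1, key_2, key_sample below 0.0015 m), for 0.05 s.
At the end, for the whole second after the job is handed in: The four pressed keys are up again (under 1.5 mm down), and the tray, jars and every other loose thing rest within 15 mm of where they stood (value of joint each of key_1, key_2, key_sample, print_key below 0.0015 m and distance of each of tray, jar_a, jar_b, marker, knife, tape_gun, label_roll, carton from where it was at the start of the episode below 0.015 m and linear speed of tray below 0.02 m/s); the robot touches nothing.
It fails at once if a scale key other than 1, 2 and sample is pressed with more than 3 N (contact force between any of the fingers, the arm and other_keys above 3 N).
It fails at once if a key or its machine is pushed harder than 25 N (contact force between any of the fingers, the arm and scale above 25 N or contact force between any of the fingers, the arm and printer above 25 N).
It fails at once if the tray, a jar or another loose thing is lifted, carried, tipped over or shifted by more than 20 mm (distance of any of tray, jar_a, jar_b, marker, knife, tape_gun, label_roll, carton from where it was at the start of the episode above 0.02 m or angle between any of tray, jar_a, jar_b's own z axis and vertical above 0.5 rad).
It also fails if it takes over 54 s, if anything falls off the work surface, if the arm or the gripper's body presses on something with over 40 N, if the wrist force passes 120 N, or if a joint passes its speed limit or range.

### The arm

A 6-joint arm with a two-finger parallel gripper is mounted at the origin on the work surface. World frame = base frame: x ahead of the robot, y to its left, z up, the work surface at z = 0. Lengths are in mm, angles in rad, forces in N, time in s.
With the tool pointing down it reaches from about 275 to 1000 mm from the base axis. Payload 8.4 kg.
Tool frame: the origin (TCP) lies at the very end of the fingers, on their centre line; the grasp point (between the pads) lies 19 mm behind it; z points along the fingers, y is the line along which they close (so a half turn about z gives the same grasp; the last joint's range is limited). The gripper opens to 85 mm and grips with 20 to 120 N. Pads are 22 mm wide; open, the fingers measure 114 mm over their backs; the gripper's body (76 mm by 85 mm) begins 54 mm behind the grasp point. The pads swing forward as they close: fully open they stand 13 mm farther back than shut.
Start: joints at [1.1, 0.353, 1.633, -0, 1.155, -0.002], TCP at [282.384, 557.572, 194.181] pointing down, gripper open.
Joint ranges: [-2.63, 2.63], [-0.92, 2.1], [0.06, 2.66], [-1.3, 4.44], [0, 2.69], [-3.02, 3.02]. Speed limits (rad/s): [2.22, 2.22, 2.79, 3.14, 3.14, 3.14].

### API

Orientations are given as [roll, pitch, yaw] about the fixed x, y, z axes, in that order (R = Rz(yaw) Ry(pitch) Rx(roll)).
In Python, from rig import r, vision gives the robot as it stands. The module is installed in compiled form; this text tells all that it offers.
- The arm moves only by the tool play_rows, never from a script. Its argument "steps" is a list of rows, each an object with "delta_pos": the shift along the tool's x, y, z in cm, a list of three; "yaw": the turn about the tool's z in rad; "jaw": the opening in per cent of the stroke, from 0 (shut) to 100 (fully open). A call has exactly 8 rows; each row is the pose to reach, as a shift and turn from the pose commanded when the call began, along the tool's axes at that moment; what a row does not reach only later rows make up. A row lasts 1/10 s, in which the tool goes at most 50 mm and 8.59 degrees, less where a joint would pass 70% of its speed; a pose out of reach is approached as far as the arm can. A call with a gripper value outside its range is refused whole. The fingers move at their own pace and stop on an object; "grip_force" is the grip in N (left out, the last holds). Time passes only in rows, so rows that repeat a pose let the fingers close, or fill a call up. It gives the time, the measured TCP pose, the force, the opening and the grip force at its end, in the units of the state.
- r.sense(): the state, without advancing time (a new reading comes with each control period).
- vision.grab_frame(name): name is "scene" or "side" or "wrist"; returns (picture, depth): 480x640x3 uint8, red, green, blue; 480x640 float32, mm along the optical axis (not along the pixel's ray), 0 where there is no reading.
- vision.calibration(name): a dict with "mtx" (3x3 intrinsics, pixels), "k1" (the pictures are not rectified: a ray, as slopes to the right and down, at radius r is drawn at 1 + k1 r^2 times it, then the intrinsics apply), "extrinsics" (4x4, takes a point from camera to world coordinates). Camera axes: x right, y down, z forward; pixel columns grow to the right and rows downward; lengths in mm; the calibration is good to about 2 mm. A picture is of the moment at which its call begins: read the wrist's pose just before it. calibration takes no time and is no camera call; for the wrist camera it gives the pose at the moment of the call.
- r.sign_off(): hands the job in; it is judged then, once.
Trained networks look in the newest picture that a camera, given by its name, has taken for a name from the list of things; names that differ only in an ending like _2 or _b are one class to them, and where a whole thing is asked for, a point or a joint stands for the part that bears it (a point fixed in the world has none). Each returns a list of dicts, best first, with "conf" (0 to 1); they miss things now and then, are a little off and sometimes report something else, mostly with a low value. They report only what shows in the picture. A call takes as long as a camera call.
- vision.cut_out(camera, thing): "region" (480x640 bool, what is visible of it) and "uv" ([column, row] in pixels, amid what is visible of it).
- vision.landmark_of(camera, thing): "uv" ([column, row] in pixels: a listed point, or the origin of a listed thing).
The state is a dict: "clock": time; "qpos": joint angles; "qvel": joint speeds; "joint_efforts": joint torques, N m; "eef_pos": TCP position; "tcp_rot": TCP orientation; "contact_force": force on the tool from outside, world axes, zero at the start; "wrist_torque": the same for the moment, N m; "opening": opening from 0.0 (shut) to 1.0 (fully open); "grasp_force": force on a finger pad.
Only numpy, scipy, OpenCV 4.12 (cv2) and the standard library are available. Lean on these libraries where they do the work, as an engineer would, in place of code of your own. Each camera call takes 0.05 s, during which the arm holds its last target. There are 200 camera calls.

## Working session

There is one attempt and no reset: what is moved stays moved. The work goes in short steps, Python scripts to look and compute and a tool call to move; the robot and the scene stay as the last step left them, time stands still between calls to the robot, and variables do not carry over. Pictures are saved under pics/ and viewed, at most 12 in all, crops included, and the job is handed in when it is done.

Besides the shell and the picture viewer there is one more tool, called after "Emit:" as name([rows], argument=value, ...), one row to a line, values as JSON. play_rows: Moves the arm, as the interface text tells. Its arguments: {"type":"object","properties":{"steps":{"type":"array"},"grip_force":{"type":"number"}},"required":["steps"]}

```bash
mkdir -p pics
cat > h.py <<'E'
import numpy as np, cv2
from rig import r, vision
def ray(cal,uv):
    K=np.array(cal["mtx"]);k=cal["k1"]
    d=np.array([(uv[0]-K[0,2])/K[0,0],(uv[1]-K[1,2])/K[1,1]]);s=d.copy()
    for _ in range(20): s=d/(1+k*(s@s))
    return np.array([s[0],s[1],1.])
def pt(cal,uv,z):
    return (np.array(cal["extrinsics"])@np.append(ray(cal,uv)*z,1))[:3]
def onz(cal,uv,h):
    T=np.array(cal["extrinsics"]);d=T[:3,:3]@ray(cal,uv);return T[:3,3]+d*(h-T[2,3])/d[2]
def proj(cal,P):
    T=np.linalg.inv(np.array(cal["extrinsics"]));K=np.array(cal["mtx"]);p=T[:3,:3]@P+T[:3,3];s=p[:2]/p[2]
    s=s*(1+cal["k1"]*(s@s));return np.array([K[0,0]*s[0]+K[0,2],K[1,1]*s[1]+K[1,2]])
def med(D,uv,w=2):
    u,v=int(round(uv[0])),int(round(uv[1]));a=D[max(v-w,0):v+w+1,max(u-w,0):u+w+1];a=a[a>0];return np.median(a) if a.size else 0
E
python3 - <<'E'
from h import *
print(r.sense())
for c in("scene","side"):
    im,D=vision.grab_frame(c);cal=vision.calibration(c);cv2.imwrite(f"pics/{c}0.png",im[:,:,::-1])
    print(c,np.round(cal["extrinsics"],3).tolist(),cal["k1"])
    for n in("key_1_top","key_2_top","key_sample_top","print_key_top","scale","printer"):
        for q in vision.landmark_of(c,n)[:2]:
            z=med(D,q["uv"]);print(n,round(q["conf"],2),np.round(q["uv"],1),np.round(pt(cal,q["uv"],z),1) if z else None)
E
```

```text
{'clock': 0.0, 'qpos': array([ 1.09962213e+00,  3.53649038e-01,  1.63415851e+00, -2.84842611e-06,
        1.15517752e+00, -2.40688276e-03]), 'qvel': array([ 0.00127271, -0.00273269, -0.00021905, -0.00124409,  0.00194441,
       -0.00041678]), 'joint_efforts': array([ 2.15900756e-03, -6.05248404e+01, -3.42063475e+01,  1.02521249e-04,
        9.23588901e-03, -4.33168748e-05]), 'eef_pos': array([282.1288079 , 557.09980991, 193.45072583]), 'tcp_rot': array([-3.14020024e+00, -7.47057733e-07,  2.67282649e+00]), 'contact_force': array([-0.02226104,  0.41257257,  0.19860602]), 'wrist_torque': array([ 0.06186392, -0.02110173,  0.03356281]), 'grasp_force': 0.0, 'opening': 1.0033350637166292}
scene [[0.357, 0.673, -0.648, 1555.095], [0.934, -0.261, 0.244, -367.809], [-0.005, -0.693, -0.721, 1224.095], [0.0, 0.0, 0.0, 1.0]] -0.13847915880246162
key_1_top 0.57 [252.7 259.6] [ 507.7 -178.5   58.8]
key_2_top 0.59 [244.8 258.7] [ 492.2 -197.1   54. ]
key_sample_top 0.66 [222.1 261.6] [ 482.6 -258.8   56.7]
print_key_top 0.51 [358.5 223.1] [510.9 133.2  90.7]
printer 0.67 [392.8 265.5] [724.3 133.3 136.2]
side [[0.997, -0.06, 0.05, 489.164], [-0.073, -0.517, 0.853, -972.031], [-0.025, -0.854, -0.52, 679.677], [0.0, 0.0, 0.0, 1.0]] 0.007104008110250189
key_1_top 0.51 [303.9 287.2] [ 512.  -161.5   63.9]
key_2_top 0.54 [301.1 299.2] [ 503.5 -202.6   62.9]
key_sample_top 0.76 [291.2 320.3] [ 479.7 -261.8   56.5]
key_sample_top 0.49 [306.2 180.9] [554.4 464.   49.7]
print_key_top 0.54 [299.4 212.2] [517.6 148.6  93.6]
print_key_top 0.3 [309.6 301.7] [ 521.6 -211.6   61.6]
scale 0.81 [364.5 308.3] [ 626.5 -293.3  102.1]
scale 0.41 [268.5 290.8] [ 427.3 -100.7   13.8]
printer 0.77 [330.8 230.7] [601.8 103.4  53.5]
```

View pics/scene0.png

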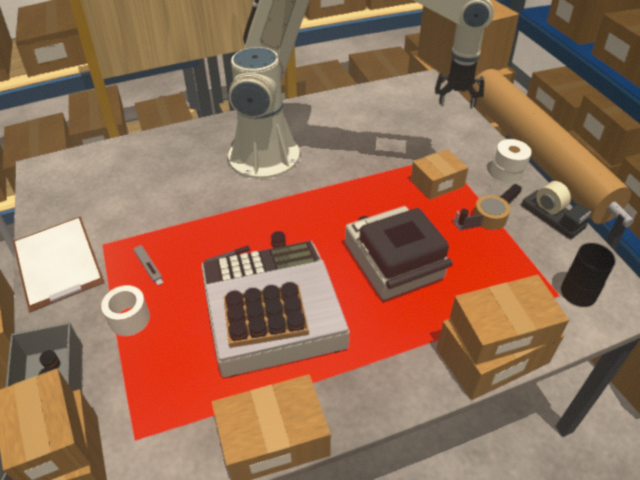

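View pics/side0.png

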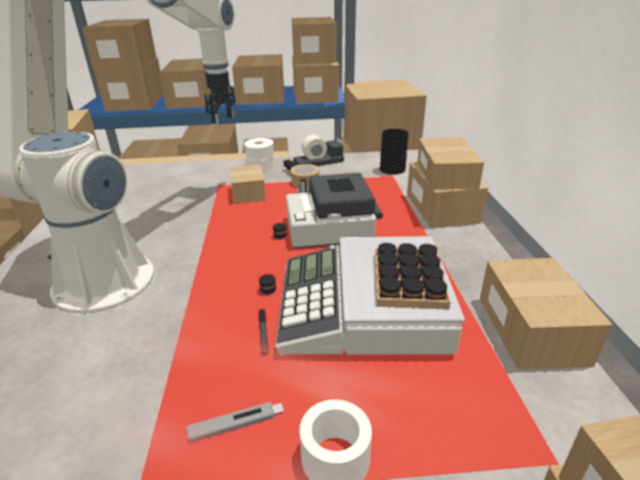

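The scene view shows the scale at the centre (keypad about (240,263), tray behind it). The printer is to its left (key about (358,223)), with jar_a and the marker in front of the scale around (278,240). The side view agrees: keypad about (308,300), print key about (299,212), and the networks' points sit on the right keys. Next I close the jaws and move above the keypad.

Emit:
play_rows([
  {"delta_pos": [-47.4, -60.8, -10.7], "yaw": 1.26, "jaw": 0},
  {"delta_pos": [-47.4, -60.8, -10.7], "yaw": 1.26, "jaw": 0},
  {"delta_pos": [-47.4, -60.8, -10.7], "yaw": 1.26, "jaw": 0},
  {"delta_pos": [-47.4, -60.8, -10.7], "yaw": 1.26, "jaw": 0},
  {"delta_pos": [-47.4, -60.8, -10.7], "yaw": 1.26, "jaw": 0},
  {"delta_pos": [-47.4, -60.8, -10.7], "yaw": 1.26, "jaw": 0},
  {"delta_pos": [-47.4, -60.8, -10.7], "yaw": 1.26, "jaw": 0},
  {"delta_pos": [-47.4, -60.8, -10.7], "yaw": 1.26, "jaw": 0},
])

```text
clock: 1.5
eef_pos: [358.5, 167.0, 249.7]
tcp_rot: [3.141, -0.0, 1.467]
contact_force: [0.3, -0.0, -0.3]
opening: -0.005
grasp_force: 0.0
```

```bash
cat >> h.py <<'E'
def look(tag,names):
    s=r.sense();im,D=vision.grab_frame("wrist");cal=vision.calibration("wrist");cv2.imwrite(f"pics/{tag}.png",im[:,:,::-1]);np.save(f"pics/{tag}.npy",D)
    print(s["clock"],np.round(s["eef_pos"],1),np.round(s["tcp_rot"],3),"\n",np.round(cal["extrinsics"],3).tolist())
    for n in names:
        for q in vision.landmark_of("wrist",n)[:2]:
            z=med(D,q["uv"]);print(n,round(q["conf"],2),np.round(q["uv"],1),np.round(pt(cal,q["uv"],z),1) if z else None)
    return im,D,cal
E
python3 - <<'E'
from h import *
look("w1",["print_key_top","printer","jar_b"])
s=r.sense();print(s["eef_pos"],s["tcp_rot"])
E
```

```text
1.5 [358.5 167.  249.7] [ 3.141 -0.     1.467] 
 [[0.993, -0.112, -0.029, 366.089], [-0.116, -0.955, -0.273, 229.851], [0.003, 0.274, -0.962, 428.601], [0.0, 0.0, 0.0, 1.0]]
print_key_top 0.65 [468.3 227.7] [517.9 128.9  92.6]
printer 0.94 [505.4 152.7] [555.1 201.3  90.8]
jar_b 0.62 [391.7 187. ] [452.3 172.3  37.4]
[359.02684204 167.97091112 249.62703286] [ 3.14057268e+00 -9.76042400e-04  1.47026513e+00]
```

View pics/w1.png

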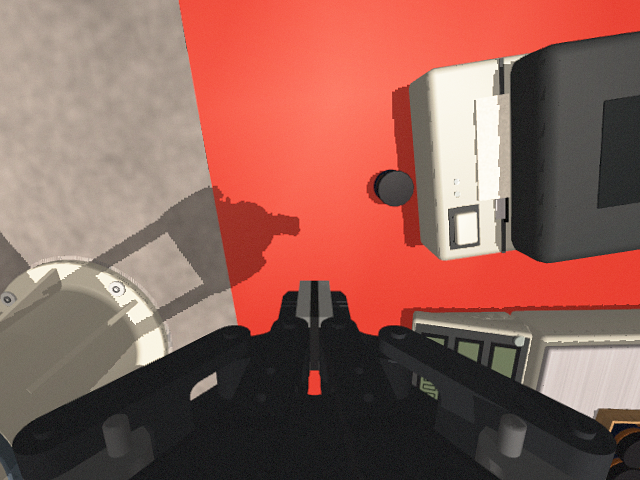

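The wrist view shows the print key on its dark bezel at (467,228), which measures 92.6 mm high as it should. jar_b is at (393,187), and the scale's readouts are at the lower right. Next I go over the keypad.

Emit:
play_rows([
  {"delta_pos": [-5, 1, 0], "yaw": 0, "jaw": 0},
  {"delta_pos": [-10, 2, 0], "yaw": 0, "jaw": 0},
  {"delta_pos": [-15, 3, 0], "yaw": 0, "jaw": 0},
  {"delta_pos": [-20, 4, 0], "yaw": 0, "jaw": 0},
  {"delta_pos": [-25, 5, 0], "yaw": 0, "jaw": 0},
  {"delta_pos": [-30, 6, 0], "yaw": 0, "jaw": 0},
  {"delta_pos": [-35, 7, 0], "yaw": 0, "jaw": 0},
  {"delta_pos": [-40, 8, 0], "yaw": 0, "jaw": 0},
])

```text
clock: 2.5
eef_pos: [399.2, -230.0, 249.0]
tcp_rot: [3.141, -0.001, 1.476]
contact_force: [1.5, 0.3, 0.5]
opening: -0.001
grasp_force: 0.0
```

Run:
```python
from h import *
vision.grab_frame("wrist");vision.grab_frame("wrist")
look("w2",["key_1_top","key_2_top","key_sample_top","scale","other_keys","tray"])
s=r.sense();print(s["eef_pos"],s["tcp_rot"])
```

```text
2.6 [ 399.8 -233.1  248.9] [3.141e+00 1.000e-03 1.472e+00] 
 [[0.995, -0.095, -0.027, 404.909], [-0.099, -0.958, -0.27, -162.061], [-0.0, 0.271, -0.963, 426.865], [0.0, 0.0, 0.0, 1.0]]
key_1_top 0.93 [409. 141.] [ 505.7 -166.3   60. ]
key_2_top 0.63 [403.3 169.5] [ 499.1 -195.6   58.7]
key_sample_top 0.74 [389.9 224.3] [ 482.8 -256.1   55.7]
scale 0.55 [502.9 134.1] [ 597.2 -168.3   75.3]
other_keys 0.88 [419.4 187.2] [ 516.8 -216.8   57. ]
[ 398.56830296 -227.77601827  249.17722001] [ 3.14157250e+00 -2.03953782e-04  1.47548079e+00]
```

View pics/w2.png

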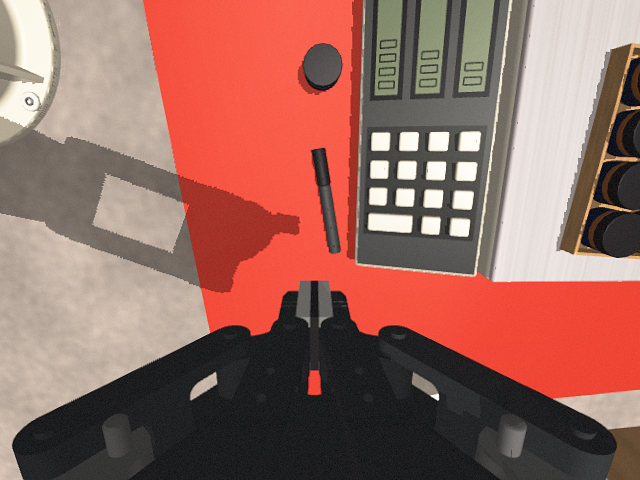

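The wrist view shows the keypad: key 1 at (409,141), key 2 at (404,170), sample at (390,223). The marker is at (326,200) and jar_a at (322,66). I'll fit the whole key grid to get centres and yaw.

Run:
```python
from h import *
im=cv2.imread("pics/w2.png");D=np.load("pics/w2.npy")
s=r.sense()
class C(dict):pass
cal=vision.calibration("wrist")
cal=dict(cal);cal["extrinsics"]=np.array([[0.995,-0.095,-0.027,404.909],[-0.099,-0.958,-0.27,-162.061],[0,0.271,-0.963,426.865],[0,0,0,1]])
m=(im.min(2)>185).astype(np.uint8);m[:,:364]=0;m[:,484:]=0;m[:128]=0;m[242:]=0
n,_,st,ce=cv2.connectedComponentsWithStats(m)
names={};G=[]
c,si=np.cos(.3),np.sin(.3)
grid={(a,b):None for a in(45,15,-15,-45) for b in(45,15,-15,-45)}
P=[];Q=[]
est=np.array([516.8,-216.8])
for i in range(1,n):
    if st[i,4]<80: continue
    p=pt(cal,ce[i],med(D,ce[i]));P.append(p);print(np.round(ce[i],1),st[i,4],np.round(p,1))
P=np.array(P)
mod=np.array([(a,b) for a in(45,15,-15,-45) for b in(45,15,-15,-45) if not(b==-45 and a<0)]+[(-30,-45)],float)
M=mod*[c,1]-[8.5*si,0]
th=-.1;t=est
for _ in range(20):
    R=np.array([[np.cos(th),-np.sin(th)],[np.sin(th),np.cos(th)]]);W=M@R.T+t
    j=[np.argmin(((W-p[:2])**2).sum(1)) for p in P]
    A=M[j]-M[j].mean(0);B=P[:,:2]-P[:,:2].mean(0);th=np.arctan2((A[:,0]*B[:,1]-A[:,1]*B[:,0]).sum(),(A*B).sum())
    R=np.array([[np.cos(th),-np.sin(th)],[np.sin(th),np.cos(th)]]);t=P[:,:2].mean(0)-R@M[j].mean(0)
W=M@R.T+t;Z=58+mod[:,0]*si+8.5*c
print("yaw",th,"t",t,"res",np.abs(W[j]-P[:,:2]).max(0),"z meas-model",np.mean(P[:,2]-Z[j]),np.std(P[:,2]-Z[j]))
for n_,k in(("1",(-15,45)),("2",(-15,15)),("S",(-30,-45))):
    i=[tuple(q) for q in mod].index(k);print(n_,np.round(W[i],1),round(Z[i],1))
print(s["eef_pos"],s["tcp_rot"])
```

```text
[380.4 141. ] 301 [ 477.  -163.6   51.4]
[408.8 141. ] 334 [ 505.4 -166.4   59.8]
[438.6 141. ] 356 [ 533.7 -169.2   69.3]
[469.6 140.9] 366 [ 562.1 -171.9   77.7]
[379. 169.] 286 [ 474.  -193.3   51.3]
[406.7 169.7] 305 [ 502.3 -196.1   60.2]
[436.1 170.3] 319 [ 531.1 -199.    68.8]
[466.3 171. ] 358 [ 559.3 -201.7   77.7]
[377.9 195.8] 273 [ 471.4 -222.9   51.1]
[404.8 197. ] 285 [ 499.5 -225.7   60. ]
[433.2 198.2] 302 [ 528.  -228.5   68.8]
[463.  199.6] 328 [ 556.3 -231.3   78.1]
[390.  222.5] 681 [ 483.  -254.2   55.6]
[430.6 225.2] 282 [ 525.  -258.3   68.9]
[459.8 227. ] 302 [ 553.7 -261.1   77.6]
yaw -0.09688496312703118 t [ 517.75733039 -212.59496399] res [0.57220969 0.24158687] z meas-model -1.623305631884887 0.18283103604679873
1 [ 505.3 -166.2] 61.7
2 [ 502.4 -196. ] 61.7
S [ 482.4 -254.4] 57.3
[ 398.56830296 -227.77601827  249.17722001] [ 3.14157250e+00 -2.03953782e-04  1.47548079e+00]
```

The grid fits to 0.6 mm with yaw -0.097. However, the arm was still swaying when I read the calibration, so I'll descend, let it settle and measure again.

Emit:
play_rows([
  {"delta_pos": [0, 0.5, 2], "yaw": 0, "jaw": 0},
  {"delta_pos": [0, 1, 4], "yaw": 0, "jaw": 0},
  {"delta_pos": [0, 1.5, 5.5], "yaw": 0, "jaw": 0},
  {"delta_pos": [0, 2, 6.5], "yaw": 0, "jaw": 0},
  {"delta_pos": [0, 2, 7], "yaw": 0, "jaw": 0},
  {"delta_pos": [0, 2, 7], "yaw": 0, "jaw": 0},
  {"delta_pos": [0, 2, 7], "yaw": 0, "jaw": 0},
  {"delta_pos": [0, 2, 7], "yaw": 0, "jaw": 0},
])

```text
clock: 3.75
eef_pos: [418.4, -231.4, 179.9]
tcp_rot: [3.141, 0.0, 1.473]
contact_force: [-0.1, -0.4, 0.5]
opening: 0.002
grasp_force: 0.0
```

```bash
cat > fit.py <<'E'
from h import *
a=r.sense();cal=vision.calibration("wrist");im,D=vision.grab_frame("wrist");b=r.sense();cal2=vision.calibration("wrist")
print(np.round(a["eef_pos"],1),np.round(b["eef_pos"],1),np.round(a["tcp_rot"],3),np.round(b["tcp_rot"],3));print(np.round(cal["extrinsics"][:3,3],1),np.round(cal2["extrinsics"][:3,3],1))
cv2.imwrite("pics/w3.png",im[:,:,::-1])
c,si=np.cos(.3),np.sin(.3)
mod=np.array([(p,q) for p in(45,15,-15,-45) for q in(45,15,-15,-45) if not(q==-45 and p<0)]+[(-30,-45)],float)
M=mod*[c,1]-[8.5*si,0]
m=(im.min(2)>185).astype(np.uint8)
n,_,st,ce=cv2.connectedComponentsWithStats(m)
th=-.097;t=np.array([517.8,-212.6]);P=[]
for i in range(1,n):
    if not 150<st[i,4]<2500: continue
    z=med(D,ce[i])
    if z<=0: continue
    p=pt(cal,ce[i],z)
    if 40<p[2]<90 and abs(p[0]-t[0])<75 and abs(p[1]-t[1])<75: P.append(p)
P=np.array(P)
for _ in range(20):
    R=np.array([[np.cos(th),-np.sin(th)],[np.sin(th),np.cos(th)]]);W=M@R.T+t
    j=[np.argmin(((W-p[:2])**2).sum(1)) for p in P]
    A=M[j]-M[j].mean(0);B=P[:,:2]-P[:,:2].mean(0);th=np.arctan2((A[:,0]*B[:,1]-A[:,1]*B[:,0]).sum(),(A*B).sum())
    R=np.array([[np.cos(th),-np.sin(th)],[np.sin(th),np.cos(th)]]);t=P[:,:2].mean(0)-R@M[j].mean(0)
W=M@R.T+t;Z=58+mod[:,0]*si+8.5*c
print(len(P),"yaw",th,"t",t,"res",np.abs(W[j]-P[:,:2]).max(0),"dz",np.mean(P[:,2]-Z[j]),np.std(P[:,2]-Z[j]))
for k in((-15,45),(-15,15),(-30,-45)):
    i=[tuple(q) for q in mod].index(k);print(k,np.round(W[i],1),round(Z[i],1))
E
python3 fit.py
```

```text
[ 418.4 -231.4  179.9] [ 418.4 -231.4  179.8] [3.141 0.    1.473] [3.141 0.    1.473]
[ 423.8 -162.8  358.1] [ 423.8 -162.8  358.1]
16 yaw -0.09610198502726357 t [ 519.50858513 -215.15466386] res [14.62147254  2.87644284] dz -1.2713869216760334 0.8794173655558172
(-15, 45) [ 507.1 -168.7] 61.7
(-15, 15) [ 504.2 -198.6] 61.7
(-30, -45) [ 484.2 -257. ] 57.3
```

View pics/w3.png

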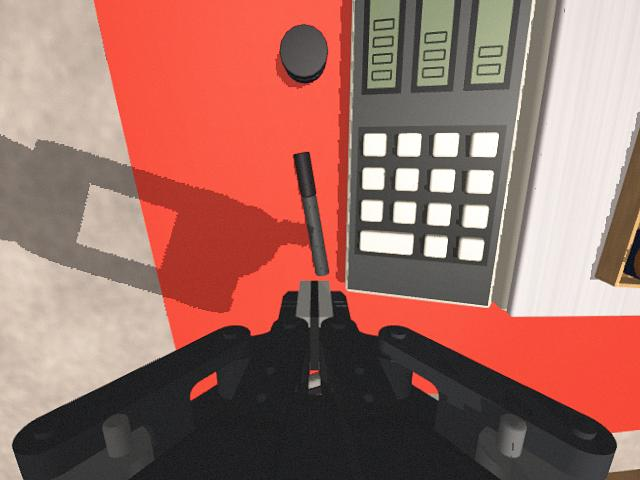

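Settled. The view shows the keys again: 1 at about (407,178), with one outlier blob in the fit (the scale's edge). I'll refit without it and work out the shifts.

```bash
sed -i 's/^for _ in range(20):/for it in range(20):/; s/^    A=M\[j\]/    if it==8:\n        k=np.linalg.norm(W[j]-P[:,:2],axis=1)<8;P=P[k];j=[x for x,y in zip(j,k) if y]\n    A=M[j]/' fit.py
cat >> fit.py <<'E'
e=b["eef_pos"];y=b["tcp_rot"][2];X=np.array([np.cos(y),np.sin(y)]);Y=np.array([np.sin(y),-np.cos(y)])
u=np.array([np.cos(th),np.sin(th)])
for k,o in(((-15,45),8),((-15,15),8),((-30,-45),6)):
    i=[tuple(q) for q in mod].index(k);T=W[i]-o*u;d=T-e[:2];print(k,"tcp",np.round(T,1),"tool xy",np.round([d@X,d@Y],1),"up to z",round(Z[i]-e[2],1))
E
python3 fit.py
```

```text
[ 418.4 -231.4  179.8] [ 418.3 -231.4  179.7] [3.141 0.    1.473] [3.141 0.    1.473]
[ 423.8 -162.8  358.1] [ 423.7 -162.8  358. ]
15 yaw -0.09592622546672479 t [ 518.53172682 -215.36269785] res [0.67751623 0.40203168] dz -1.0937523208677746 0.21284833898130853
(-15, 45) [ 506.1 -169. ] 61.7
(-15, 15) [ 503.2 -198.8] 61.7
(-30, -45) [ 483.2 -257.2] 57.3
(-15, 45) tcp [ 498.1 -168.2] tool xy [70.7 73.2] up to z -118.1
(-15, 15) tcp [ 495.2 -198.1] tool xy [40.7 73.3] up to z -118.1
(-30, -45) tcp [ 477.2 -256.6] tool xy [-19.3  61.1] up to z -122.5
```

Emit:
play_rows([
  {"delta_pos": [3, 3, 2], "yaw": 0, "jaw": 0},
  {"delta_pos": [6, 6, 4], "yaw": 0, "jaw": 0},
  {"delta_pos": [7.1, 7.3, 6.5], "yaw": 0, "jaw": 0},
  {"delta_pos": [7.1, 7.3, 8.5], "yaw": 0, "jaw": 0},
  {"delta_pos": [7.1, 7.3, 10], "yaw": 0, "jaw": 0},
  {"delta_pos": [7.1, 7.3, 10.7], "yaw": 0, "jaw": 0},
  {"delta_pos": [7.1, 7.3, 10.7], "yaw": 0, "jaw": 0},
  {"delta_pos": [7.1, 7.3, 10.7], "yaw": 0, "jaw": 0},
])

```text
clock: 4.65
eef_pos: [498.1, -168.0, 72.9]
tcp_rot: [3.141, 0.0, 1.472]
contact_force: [-0.7, -0.1, 0.3]
opening: -0.003
grasp_force: 0.0
```

Run:
```python
from h import *
im,_=vision.grab_frame("side");cv2.imwrite("pics/s2.png",cv2.resize(im[230:370,240:380],(560,560),interpolation=2)[:,:,::-1])
im,_=vision.grab_frame("scene");cv2.imwrite("pics/s3.png",cv2.resize(im[180:300,190:330],(560,480),interpolation=2)[:,:,::-1])
s=r.sense();print(s["eef_pos"],s["contact_force"],s["tcp_rot"])
```

```text
[ 498.36619614 -168.12105138   73.17300073] [0.38299742 0.19844231 0.08711856] [3.13995024e+00 4.13414175e-04 1.47248108e+00]
```

View pics/s2.png

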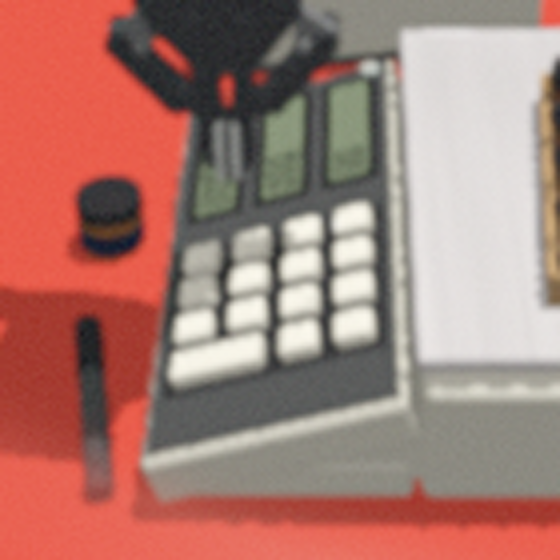

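Run:
```python
from h import *
for c in("side","scene"):
    cal=vision.calibration(c)
    for n,P in(("tcp",[498.3,-168.1,73.1]),("tcp+y30",[498.3,-138.1,73.1]),("tcp+z30",[498.3,-168.1,103.1]),("k1",[506.1,-169,61.7]),("k2",[503.2,-198.8,61.7]),("S",[483.2,-257.2,57.3])):
        u=proj(cal,np.array(P));print(c,n,np.round(u,1),"crop",np.round((u-([240,230] if c=="side" else [190,180]))*4,0))
```

```text
side tcp [297.8 286.1] crop [231. 224.]
side tcp+y30 [297.2 278.2] crop [229. 193.]
side tcp+z30 [297.2 275.2] crop [229. 181.]
side k1 [301.5 290.2] crop [246. 241.]
side k2 [300.9 298.6] crop [244. 274.]
side S [292.8 318.4] crop [211. 354.]
scene tcp [254.9 252.7] crop [260. 291.]
scene tcp+y30 [265.4 249.8] crop [302. 279.]
scene tcp+z30 [253.9 245.2] crop [256. 261.]
scene k1 [255.8 257.6] crop [263. 310.]
scene k2 [245.  259.8] crop [220. 319.]
scene S [222.7 261.5] crop [131. 326.]
```

View pics/s3.png

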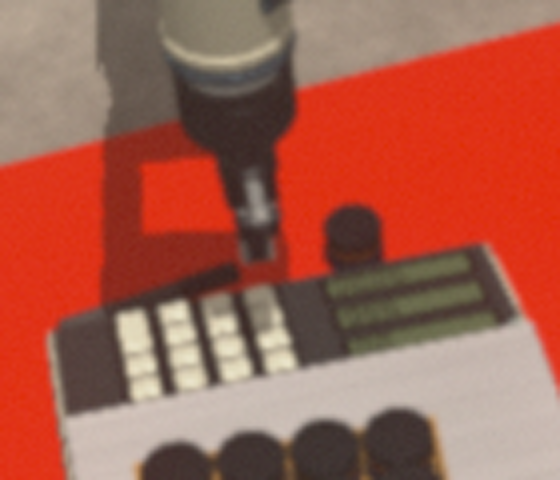

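The tip shows about 30 mm higher than its reported pose in both views: crop (228,178) in side and (257,262) in scene. I'll check with depth before pressing.

Run:
```python
from h import *
s=r.sense();cal=vision.calibration("wrist");im,D=vision.grab_frame("wrist");print(np.round(s["eef_pos"],1))
for v in range(276,330,4): print(v,[(np.round(pt(cal,(u,v),D[v,u]),0).tolist() if D[v,u] else 0) for u in(305,314,324)])
cv2.imwrite("pics/w4.png",im[:,:,::-1])
for c,box in(("side",(285,310,255,292)),("scene",(248,262,222,262))):
    cal=vision.calibration(c);im,D=vision.grab_frame(c);u0,u1,v0,v1=box
    for v in range(v0,v1,2):
        ps=[pt(cal,(u,v),D[v,u]) for u in range(u0,u1) if D[v,u]]
        ps=[p for p in ps if abs(p[0]-498)<28 and abs(p[1]+168)<28]
        if ps: ps=np.array(ps);print(c,v,len(ps),np.round(ps.mean(0),0),np.round(ps.min(0)),np.round(ps.max(0)))
```

```text
[ 498.4 -168.1   73.2]
276 [[490.0, -181.0, 48.0], [496.0, -180.0, 50.0], [503.0, -177.0, 60.0]]
280 [[494.0, -157.0, 113.0], [498.0, -157.0, 113.0], [503.0, -158.0, 113.0]]
284 [[494.0, -157.0, 117.0], [498.0, -157.0, 118.0], [503.0, -157.0, 118.0]]
288 [[494.0, -157.0, 122.0], [498.0, -157.0, 122.0], [502.0, -157.0, 122.0]]
292 [[495.0, -156.0, 127.0], [498.0, -157.0, 127.0], [502.0, -157.0, 127.0]]
296 [[495.0, -156.0, 130.0], [498.0, -157.0, 130.0], [502.0, -157.0, 130.0]]
300 [[495.0, -156.0, 134.0], [498.0, -157.0, 134.0], [502.0, -157.0, 133.0]]
304 [[495.0, -157.0, 136.0], [498.0, -157.0, 136.0], [502.0, -157.0, 138.0]]
308 [[495.0, -157.0, 140.0], [498.0, -157.0, 140.0], [502.0, -157.0, 140.0]]
312 [[495.0, -156.0, 144.0], [498.0, -157.0, 143.0], [502.0, -157.0, 144.0]]
316 [[495.0, -157.0, 144.0], [498.0, -157.0, 146.0], [502.0, -157.0, 146.0]]
320 [[495.0, -155.0, 151.0], [498.0, -158.0, 147.0], [502.0, -156.0, 151.0]]
324 [[495.0, -155.0, 154.0], [498.0, -160.0, 145.0], [502.0, -156.0, 153.0]]
328 [[495.0, -155.0, 156.0], [498.0, -162.0, 146.0], [502.0, -156.0, 156.0]]
si
[... 1602 characters left out ...]
.  153.] [ 508. -182.  153.] [ 508. -182.  153.]
scene 240 7 [ 510. -169.  135.] [ 501. -181.  122.] [ 518. -158.  141.]
scene 242 9 [ 510. -172.  128.] [ 501. -181.  122.] [ 515. -161.  133.]
scene 244 8 [ 509. -171.  120.] [ 504. -179.  110.] [ 513. -160.  124.]
scene 246 1 [ 503. -177.  108.] [ 503. -177.  108.] [ 503. -177.  108.]
scene 252 8 [ 474. -162.   48.] [ 470. -171.   42.] [ 477. -151.   52.]
scene 254 11 [ 482. -162.   49.] [ 477. -176.   39.] [ 489. -147.   60.]
scene 256 14 [ 487. -168.   48.] [ 473. -185.   39.] [ 494. -152.   56.]
scene 258 14 [ 500. -172.   54.] [ 483. -187.   42.] [ 509. -154.   64.]
scene 260 14 [ 511. -174.   59.] [ 498. -191.   50.] [ 520. -157.   66.]
```

View pics/w4.png

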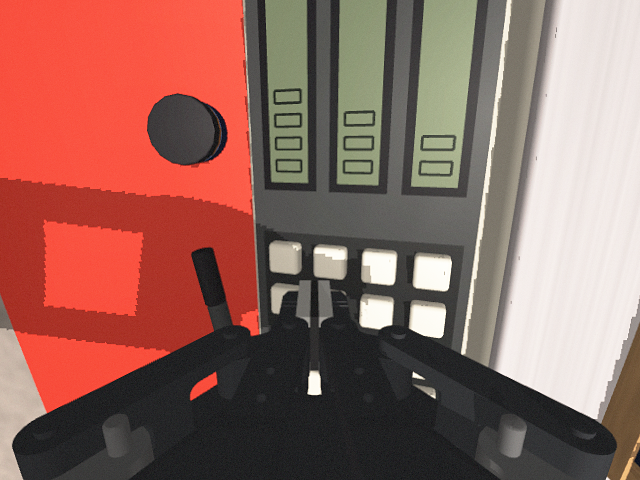

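Three cameras agree: the shut fingertip ends near z 110 while the reported TCP is at 73. So the reported tip height is about 37 mm low, though x and y agree. I'll descend in small steps and trust the force.

Emit:
play_rows([
  {"delta_pos": [0, 0, 0.3], "yaw": 0, "jaw": 0},
  {"delta_pos": [0, 0, 0.6], "yaw": 0, "jaw": 0},
  {"delta_pos": [0, 0, 0.9], "yaw": 0, "jaw": 0},
  {"delta_pos": [0, 0, 1.1], "yaw": 0, "jaw": 0},
  {"delta_pos": [0, 0, 1.2], "yaw": 0, "jaw": 0},
  {"delta_pos": [0, 0, 1.3], "yaw": 0, "jaw": 0},
  {"delta_pos": [0, 0, 1.4], "yaw": 0, "jaw": 0},
  {"delta_pos": [0, 0, 1.4], "yaw": 0, "jaw": 0},
])

```text
clock: 5.7
eef_pos: [497.7, -167.7, 58.1]
tcp_rot: [-3.141, -0.0, 1.473]
contact_force: [0.2, -1.0, -0.0]
opening: 0.0
grasp_force: 0.0
```

No contact where the reported pose says there should be, which confirms the offset. The tip is near z 95, so I continue down.

Emit:
play_rows([
  {"delta_pos": [0, 0, 0.4], "yaw": 0, "jaw": 0},
  {"delta_pos": [0, 0, 0.8], "yaw": 0, "jaw": 0},
  {"delta_pos": [0, 0, 1.2], "yaw": 0, "jaw": 0},
  {"delta_pos": [0, 0, 1.6], "yaw": 0, "jaw": 0},
  {"delta_pos": [0, 0, 1.9], "yaw": 0, "jaw": 0},
  {"delta_pos": [0, 0, 2.2], "yaw": 0, "jaw": 0},
  {"delta_pos": [0, 0, 2.2], "yaw": 0, "jaw": 0},
  {"delta_pos": [0, 0, 2.2], "yaw": 0, "jaw": 0},
])

```text
clock: 6.5
eef_pos: [497.7, -167.7, 36.2]
tcp_rot: [-3.142, -0.0, 1.473]
contact_force: [-0.2, -0.0, -0.3]
opening: -0.002
grasp_force: 0.0
```

```bash
cat > tip.py <<'E'
from h import *
s=r.sense();e=s["eef_pos"];print(np.round(e,1),np.round(s["contact_force"],1))
cal=vision.calibration("wrist");im,D=vision.grab_frame("wrist")
for v in range(274,292,2): print(v,[(np.round(pt(cal,(u,v),D[v,u]),0).tolist() if D[v,u] else 0) for u in(308,314,321)])
cal=vision.calibration("side");im,D=vision.grab_frame("side");u0,v0=proj(cal,e+[0,0,36]).astype(int)
for v in range(v0-8,v0+6):
    ps=[pt(cal,(u,v),D[v,u]) for u in range(u0-14,u0+14) if D[v,u]]
    ps=[p for p in ps if abs(p[0]-e[0])<16 and abs(p[1]-e[1])<16]
    if ps: ps=np.array(ps);print(v,len(ps),np.round(ps.mean(0)),np.round(ps.min(0)),np.round(ps.max(0)))
E
python3 tip.py
```

```text
[ 497.7 -167.7   36.2] [-0.2 -0.  -0.3]
274 [[494.0, -164.0, 49.0], [497.0, -164.0, 49.0], [501.0, -161.0, 58.0]]
276 [[494.0, -165.0, 48.0], [497.0, -165.0, 50.0], [501.0, -162.0, 58.0]]
278 [[494.0, -166.0, 49.0], [497.0, -167.0, 49.0], [501.0, -163.0, 58.0]]
280 [[495.0, -156.0, 76.0], [498.0, -156.0, 76.0], [501.0, -157.0, 76.0]]
282 [[495.0, -156.0, 79.0], [498.0, -156.0, 79.0], [501.0, -157.0, 79.0]]
284 [[495.0, -156.0, 81.0], [498.0, -157.0, 80.0], [501.0, -157.0, 81.0]]
286 [[495.0, -156.0, 84.0], [498.0, -156.0, 83.0], [501.0, -156.0, 84.0]]
288 [[495.0, -156.0, 85.0], [498.0, -156.0, 86.0], [501.0, -157.0, 85.0]]
290 [[495.0, -156.0, 86.0], [498.0, -156.0, 87.0], [501.0, -157.0, 87.0]]
278 12 [ 498. -176.  101.] [ 486. -180.   98.] [ 511. -173.  104.]
279 12 [ 498. -177.   99.] [ 486. -181.   97.] [ 510. -172.  102.]
280 12 [ 498. -176.   96.] [ 486. -180.   93.] [ 510. -173.   99.]
281 12 [ 498. -176.   93.] [ 486. -179.   90.] [ 510. -171.   96.]
282 12 [ 498. -176.   90.] [ 486. -181.   88.] [ 510. -171.   94.]
283 12 [ 498. -175.   87.] [ 486. -179.   83.] [ 510. -168.   90.]
284 11 [ 499. -176.   85.] [ 488. -181.   82.] [ 510. -172.   88.]
285 6 [ 498. -178.   83.] [ 492. -179.   82.] [ 503. -176.   84.]
286 6 [ 497. -179.   81.] [ 492. -180.   80.] [ 503. -178.   83.]
287 7 [ 500. -175.   76.] [ 492. -179.   64.] [ 512. -161.   79.]
288 5 [ 508. -164.   64.] [ 503. -167.   63.] [ 512. -162.   66.]
289 7 [ 505. -165.   62.] [ 496. -170.   53.] [ 512. -152.   65.]
290 11 [ 499. -164.   59.] [ 485. -173.   51.] [ 512. -154.   65.]
291 15 [ 498. -166.   58.] [ 482. -177.   48.] [ 514. -154.   65.]
```

Emit:
play_rows([
  {"delta_pos": [0, 0.1, 0.3], "yaw": 0, "jaw": 0},
  {"delta_pos": [0, 0.2, 0.6], "yaw": 0, "jaw": 0},
  {"delta_pos": [0, 0.2, 0.8], "yaw": 0, "jaw": 0},
  {"delta_pos": [0, 0.2, 0.9], "yaw": 0, "jaw": 0},
  {"delta_pos": [0, 0.2, 1.0], "yaw": 0, "jaw": 0},
  {"delta_pos": [0, 0.2, 1.1], "yaw": 0, "jaw": 0},
  {"delta_pos": [0, 0.2, 1.1], "yaw": 0, "jaw": 0},
  {"delta_pos": [0, 0.2, 1.1], "yaw": 0, "jaw": 0},
])

```text
clock: 7.4
eef_pos: [499.7, -167.9, 25.2]
tcp_rot: [3.142, 0.0, 1.473]
contact_force: [-0.0, 0.3, -0.8]
opening: 0.001
grasp_force: 0.0
```

Emit:
play_rows([
  {"delta_pos": [0, 0, 0.05], "yaw": 0, "jaw": 0},
  {"delta_pos": [0, 0, 0.1], "yaw": 0, "jaw": 0},
  {"delta_pos": [0, 0, 0.15], "yaw": 0, "jaw": 0},
  {"delta_pos": [0, 0, 0.2], "yaw": 0, "jaw": 0},
  {"delta_pos": [0, 0, 0.25], "yaw": 0, "jaw": 0},
  {"delta_pos": [0, 0, 0.3], "yaw": 0, "jaw": 0},
  {"delta_pos": [0, 0, 0.3], "yaw": 0, "jaw": 0},
  {"delta_pos": [0, 0, 0.3], "yaw": 0, "jaw": 0},
])

```text
clock: 8.2
eef_pos: [500.1, -168.0, 22.3]
tcp_rot: [3.141, 0.0, 1.473]
contact_force: [1.7, 0.7, 4.2]
opening: 0.005
grasp_force: 1.9
```

Contact at 4.2 N. A bit further to pass 2.5 mm, and hold.

Emit:
play_rows([
  {"delta_pos": [0, 0, 0.05], "yaw": 0, "jaw": 0},
  {"delta_pos": [0, 0, 0.1], "yaw": 0, "jaw": 0},
  {"delta_pos": [0, 0, 0.15], "yaw": 0, "jaw": 0},
  {"delta_pos": [0, 0, 0.15], "yaw": 0, "jaw": 0},
  {"delta_pos": [0, 0, 0.15], "yaw": 0, "jaw": 0},
  {"delta_pos": [0, 0, 0.15], "yaw": 0, "jaw": 0},
  {"delta_pos": [0, 0, 0.15], "yaw": 0, "jaw": 0},
  {"delta_pos": [0, 0, 0.15], "yaw": 0, "jaw": 0},
])

```text
clock: 9.0
eef_pos: [500.2, -168.1, 20.9]
tcp_rot: [3.141, 0.0, 1.473]
contact_force: [1.9, 0.6, 6.5]
opening: 0.003
grasp_force: 2.5
```

Key 1 is at 6.5 N, which means it is down. Now lift and shift over to 2.

Emit:
play_rows([
  {"delta_pos": [0, 0, -0.7], "yaw": 0, "jaw": 0},
  {"delta_pos": [0, 0, -1.5], "yaw": 0, "jaw": 0},
  {"delta_pos": [0, 0, -1.7], "yaw": 0, "jaw": 0},
  {"delta_pos": [-1.5, 0, -1.7], "yaw": 0, "jaw": 0},
  {"delta_pos": [-3, 0, -1.7], "yaw": 0, "jaw": 0},
  {"delta_pos": [-3, 0, -1.5], "yaw": 0, "jaw": 0},
  {"delta_pos": [-3, 0, -1.0], "yaw": 0, "jaw": 0},
  {"delta_pos": [-3, 0, -0.8], "yaw": 0, "jaw": 0},
])

```text
clock: 9.8
eef_pos: [496.1, -197.8, 27.8]
tcp_rot: [-3.14, -0.0, 1.472]
contact_force: [-0.6, 0.2, 0.6]
opening: 0.004
grasp_force: 0.0
```

Emit:
play_rows([
  {"delta_pos": [0, 0, 0.2], "yaw": 0, "jaw": 0},
  {"delta_pos": [0, 0, 0.35], "yaw": 0, "jaw": 0},
  {"delta_pos": [0, 0, 0.45], "yaw": 0, "jaw": 0},
  {"delta_pos": [0, 0, 0.55], "yaw": 0, "jaw": 0},
  {"delta_pos": [0, 0, 0.65], "yaw": 0, "jaw": 0},
  {"delta_pos": [0, 0, 0.75], "yaw": 0, "jaw": 0},
  {"delta_pos": [0, 0, 0.75], "yaw": 0, "jaw": 0},
  {"delta_pos": [0, 0, 0.75], "yaw": 0, "jaw": 0},
])

```text
clock: 10.6
eef_pos: [497.3, -197.8, 21.5]
tcp_rot: [3.141, 0.0, 1.473]
contact_force: [0.9, 2.5, 5.7]
opening: -0.002
grasp_force: 2.3
```

Emit:
play_rows([
  {"delta_pos": [0, 0, 0.07], "yaw": 0, "jaw": 0},
  {"delta_pos": [0, 0, 0.07], "yaw": 0, "jaw": 0},
  {"delta_pos": [0, 0, -0.8], "yaw": 0, "jaw": 0},
  {"delta_pos": [0, 0, -1.6], "yaw": 0, "jaw": 0},
  {"delta_pos": [0, 0, -1.8], "yaw": 0, "jaw": 0},
  {"delta_pos": [-3, -0.7, -1.8], "yaw": 0, "jaw": 0},
  {"delta_pos": [-6, -1.4, -1.8], "yaw": 0, "jaw": 0},
  {"delta_pos": [-6, -1.4, -1.5], "yaw": 0, "jaw": 0},
])

```text
clock: 11.4
eef_pos: [476.6, -258.8, 36.7]
tcp_rot: [3.14, 0.001, 1.471]
contact_force: [-0.0, -1.4, 0.1]
opening: -0.001
grasp_force: 0.0
```

Emit:
play_rows([
  {"delta_pos": [0, 0, 0.4], "yaw": 0, "jaw": 0},
  {"delta_pos": [0, 0, 0.8], "yaw": 0, "jaw": 0},
  {"delta_pos": [0, 0, 1.1], "yaw": 0, "jaw": 0},
  {"delta_pos": [0, 0, 1.3], "yaw": 0, "jaw": 0},
  {"delta_pos": [0, 0, 1.4], "yaw": 0, "jaw": 0},
  {"delta_pos": [0, 0, 1.4], "yaw": 0, "jaw": 0},
  {"delta_pos": [0, 0, 1.4], "yaw": 0, "jaw": 0},
  {"delta_pos": [0, 0, 1.4], "yaw": 0, "jaw": 0},
])

```text
clock: 12.2
eef_pos: [477.1, -256.1, 22.3]
tcp_rot: [3.141, 0.0, 1.473]
contact_force: [-0.8, 0.5, 0.7]
opening: -0.003
grasp_force: 0.0
```

Emit:
play_rows([
  {"delta_pos": [0, 0, 0.1], "yaw": 0, "jaw": 0},
  {"delta_pos": [0, 0, 0.2], "yaw": 0, "jaw": 0},
  {"delta_pos": [0, 0, 0.3], "yaw": 0, "jaw": 0},
  {"delta_pos": [0, 0, 0.4], "yaw": 0, "jaw": 0},
  {"delta_pos": [0, 0, 0.5], "yaw": 0, "jaw": 0},
  {"delta_pos": [0, 0, 0.55], "yaw": 0, "jaw": 0},
  {"delta_pos": [0, 0, 0.55], "yaw": 0, "jaw": 0},
  {"delta_pos": [0, 0, 0.55], "yaw": 0, "jaw": 0},
])

```text
clock: 13.0
eef_pos: [477.7, -256.4, 17.1]
tcp_rot: [3.14, 0.0, 1.473]
contact_force: [2.3, 1.0, 5.8]
opening: 0.004
grasp_force: 2.3
```

Emit:
play_rows([
  {"delta_pos": [0, 0, 0.04], "yaw": 0, "jaw": 0},
  {"delta_pos": [0, 0, 0.04], "yaw": 0, "jaw": 0},
  {"delta_pos": [0, 0, -0.8], "yaw": 0, "jaw": 0},
  {"delta_pos": [0, 0, -3], "yaw": 0, "jaw": 0},
  {"delta_pos": [0, 0, -6], "yaw": 0, "jaw": 0},
  {"delta_pos": [0, 0, -10], "yaw": 0, "jaw": 0},
  {"delta_pos": [0, -2, -14], "yaw": 0, "jaw": 0},
  {"delta_pos": [4, -4, -14.6], "yaw": 0, "jaw": 0},
])

```text
clock: 13.8
eef_pos: [443.4, -215.8, 167.3]
tcp_rot: [3.135, 0.004, 1.47]
contact_force: [1.5, 1.5, 1.1]
opening: -0.002
grasp_force: 0.0
```

Emit:
play_rows([
  {"delta_pos": [4.5, -1, 0], "yaw": 0, "jaw": 0},
  {"delta_pos": [9, -2, 0], "yaw": 0, "jaw": 0},
  {"delta_pos": [13.5, -3, 0], "yaw": 0, "jaw": 0},
  {"delta_pos": [18, -4, 0], "yaw": 0, "jaw": 0},
  {"delta_pos": [22, -5, 0], "yaw": 0, "jaw": 0},
  {"delta_pos": [26, -6, 0], "yaw": 0, "jaw": 0},
  {"delta_pos": [28.5, -7, 0], "yaw": 0, "jaw": 0},
  {"delta_pos": [29.7, -7, 0], "yaw": 0, "jaw": 0},
])

```text
clock: 14.6
eef_pos: [399.0, 91.6, 162.7]
tcp_rot: [-3.14, 0.0, 1.475]
contact_force: [-0.4, -0.1, 0.4]
opening: -0.004
grasp_force: 0.0
```

Emit:
play_rows([
  {"delta_pos": [0, 0, 0], "yaw": 0, "jaw": 0},
  {"delta_pos": [0, 0, 0], "yaw": 0, "jaw": 0},
  {"delta_pos": [0, 0, 0], "yaw": 0, "jaw": 0},
  {"delta_pos": [0, 0, 0], "yaw": 0, "jaw": 0},
  {"delta_pos": [0, 0, 0], "yaw": 0, "jaw": 0},
  {"delta_pos": [0, 0, 0], "yaw": 0, "jaw": 0},
  {"delta_pos": [0, 0, 0], "yaw": 0, "jaw": 0},
  {"delta_pos": [0, 0, 0], "yaw": 0, "jaw": 0},
])

```text
clock: 15.4
eef_pos: [400.5, 89.9, 162.7]
tcp_rot: [-3.142, 0.0, 1.473]
contact_force: [-0.5, -0.3, 0.8]
opening: 0.002
grasp_force: 0.0
```

Run:
```python
from h import *
s=r.sense();cal=vision.calibration("wrist");im,D=vision.grab_frame("wrist");e=s["eef_pos"];y=s["tcp_rot"][2];print(np.round(e,1),y)
X=np.array([np.cos(y),np.sin(y)]);Y=np.array([np.sin(y),-np.cos(y)])
cv2.imwrite("pics/w5.png",im[:,:,::-1])
for n in("print_key_top","jar_b"):
    for q in vision.landmark_of("wrist",n)[:2]:
        z=med(D,q["uv"]);p=pt(cal,q["uv"],z);p2=onz(cal,q["uv"],92.5);d=p-e;print(n,round(q["conf"],2),np.round(q["uv"],1),np.round(p,1),np.round(p2,1),"tool",np.round([d[:2]@X,d[:2]@Y],1))
for q in vision.cut_out("wrist","print_key_top")[:1]: print(q["conf"],q["uv"],q["region"].sum())
```

```text
[400.5  89.9 162.7] 1.4726560876913881
print_key_top 0.93 [465.2 160.7] [515.8 137.7  91.2] [515.2 137.8  92.5] tool [ 58.8 110.1]
jar_b 0.98 [365.8 122.2] [452.8 174.2  36.7] [444.3 171.3  92.5] tool [88.9 43.9]
0.78 [462.3, 161.6] 1479
```

View pics/w5.png

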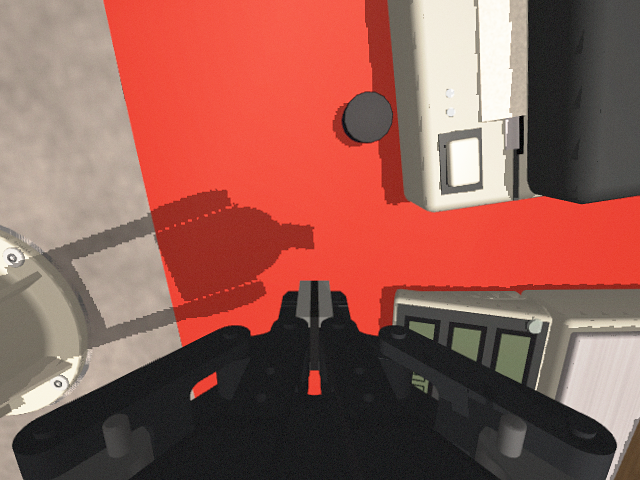

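The view shows the print key at (464,161), measured at (515.5, 137.6, 91.2); the height fits. The cover stands close behind it, so I turn the hand a quarter so its narrow side faces the cover, and move above the key.

Emit:
play_rows([
  {"delta_pos": [1.5, 3, 0], "yaw": -0.15, "jaw": 0},
  {"delta_pos": [3, 6, 0], "yaw": -0.3, "jaw": 0},
  {"delta_pos": [4.5, 8.5, 0], "yaw": -0.45, "jaw": 0},
  {"delta_pos": [5.8, 10.6, 0], "yaw": -0.6, "jaw": 0},
  {"delta_pos": [5.8, 10.6, 0], "yaw": -0.75, "jaw": 0},
  {"delta_pos": [5.8, 10.6, 0], "yaw": -0.9, "jaw": 0},
  {"delta_pos": [5.8, 10.6, 0], "yaw": -1.05, "jaw": 0},
  {"delta_pos": [5.8, 10.6, 0], "yaw": -1.2, "jaw": 0},
])

```text
clock: 16.4
eef_pos: [511.6, 137.5, 162.5]
tcp_rot: [-3.141, -0.0, 2.679]
contact_force: [-0.7, -0.2, 0.9]
opening: 0.0
grasp_force: 0.0
```

Emit:
play_rows([
  {"delta_pos": [0, 0, 0.5], "yaw": -0.13, "jaw": 0},
  {"delta_pos": [0, 0, 1], "yaw": -0.26, "jaw": 0},
  {"delta_pos": [0, 0, 2], "yaw": -0.34, "jaw": 0},
  {"delta_pos": [0, 0, 3], "yaw": -0.34, "jaw": 0},
  {"delta_pos": [0, 0, 4], "yaw": -0.34, "jaw": 0},
  {"delta_pos": [0, 0, 4.5], "yaw": -0.34, "jaw": 0},
  {"delta_pos": [0, 0, 4.5], "yaw": -0.34, "jaw": 0},
  {"delta_pos": [0, 0, 4.5], "yaw": -0.34, "jaw": 0},
])

```text
clock: 17.2
eef_pos: [511.7, 137.4, 117.7]
tcp_rot: [-3.142, -0.0, 3.012]
contact_force: [0.1, 0.0, -0.4]
opening: 0.001
grasp_force: 0.0
```

Run:
```python
from h import *
s=r.sense();e=s["eef_pos"];print(np.round(e,1),np.round(s["tcp_rot"],3),np.round(s["contact_force"],1))
im,D=vision.grab_frame("side");cal=vision.calibration("side")
a=cv2.resize(im[150:250,240:380],(560,400),interpolation=2)
for P in([515.5,137.6,92.5],e+[0,0,36.8]):
    u=(proj(cal,np.array(P))-[240,150])*4;print(u)
b=vision.grab_frame("wrist")[0];cv2.imwrite("pics/x1.png",np.vstack([a,cv2.resize(b[80:360,120:510],(560,200*2))])[:600,:,::-1][:, :])
cv2.imwrite("pics/x1.png",np.hstack([cv2.resize(a,(400,286)),cv2.resize(b,(381,286))])[:,:,::-1])
```

```text
[511.7 137.4 117.7] [-3.142 -0.     3.012] [ 0.1  0.  -0.4]
[235.35097694 257.62638258]
[226.02122632 177.76660162]
```

View pics/x1.png

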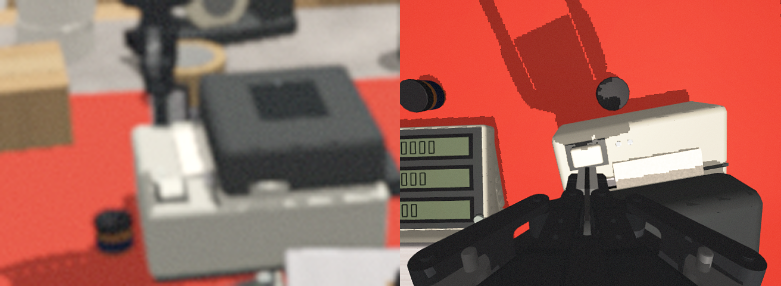

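The side view shows the narrow fingertip above the ledge, in front of the dark cover. In the wrist view the key lies directly beyond the tip at (588,155). Descend.

Emit:
play_rows([
  {"delta_pos": [0, 0, 1], "yaw": 0, "jaw": 0},
  {"delta_pos": [0, 0, 2], "yaw": 0, "jaw": 0},
  {"delta_pos": [0, 0, 3], "yaw": 0, "jaw": 0},
  {"delta_pos": [0, 0, 3.7], "yaw": 0, "jaw": 0},
  {"delta_pos": [0, 0, 4.2], "yaw": 0, "jaw": 0},
  {"delta_pos": [0, 0, 4.5], "yaw": 0, "jaw": 0},
  {"delta_pos": [0, 0, 4.5], "yaw": 0, "jaw": 0},
  {"delta_pos": [0, 0, 4.5], "yaw": 0, "jaw": 0},
])

```text
clock: 18.1
eef_pos: [511.8, 137.5, 72.8]
tcp_rot: [3.141, 0.0, 3.013]
contact_force: [0.4, -0.9, -1.2]
opening: 0.004
grasp_force: 0.0
```

Emit:
play_rows([
  {"delta_pos": [0, 0, 0.3], "yaw": 0, "jaw": 0},
  {"delta_pos": [0, 0, 0.6], "yaw": 0, "jaw": 0},
  {"delta_pos": [0, 0, 0.9], "yaw": 0, "jaw": 0},
  {"delta_pos": [0, 0, 1.1], "yaw": 0, "jaw": 0},
  {"delta_pos": [0, 0, 1.3], "yaw": 0, "jaw": 0},
  {"delta_pos": [0, 0, 1.4], "yaw": 0, "jaw": 0},
  {"delta_pos": [0, 0, 1.4], "yaw": 0, "jaw": 0},
  {"delta_pos": [0, 0, 1.4], "yaw": 0, "jaw": 0},
])

```text
clock: 18.9
eef_pos: [511.7, 137.4, 58.7]
tcp_rot: [3.142, 0.0, 3.013]
contact_force: [-0.6, 0.7, 0.1]
opening: -0.001
grasp_force: 0.0
```

Emit:
play_rows([
  {"delta_pos": [0, 0, 0.1], "yaw": 0, "jaw": 0},
  {"delta_pos": [0, 0, 0.2], "yaw": 0, "jaw": 0},
  {"delta_pos": [0, 0, 0.3], "yaw": 0, "jaw": 0},
  {"delta_pos": [0, 0, 0.4], "yaw": 0, "jaw": 0},
  {"delta_pos": [0, 0, 0.5], "yaw": 0, "jaw": 0},
  {"delta_pos": [0, 0, 0.6], "yaw": 0, "jaw": 0},
  {"delta_pos": [0, 0, 0.6], "yaw": 0, "jaw": 0},
  {"delta_pos": [0, 0, 0.6], "yaw": 0, "jaw": 0},
])

```text
clock: 19.7
eef_pos: [511.7, 137.4, 52.8]
tcp_rot: [3.142, 0.0, 3.013]
contact_force: [-1.9, -0.3, 4.8]
opening: 0.001
grasp_force: 2.3
```

Emit:
play_rows([
  {"delta_pos": [0, 0, 0.05], "yaw": 0, "jaw": 0},
  {"delta_pos": [0, 0, 0.1], "yaw": 0, "jaw": 0},
  {"delta_pos": [0, 0, 0.14], "yaw": 0, "jaw": 0},
  {"delta_pos": [0, 0, 0.14], "yaw": 0, "jaw": 0},
  {"delta_pos": [0, 0, 0.14], "yaw": 0, "jaw": 0},
  {"delta_pos": [0, 0, 0.14], "yaw": 0, "jaw": 0},
  {"delta_pos": [0, 0, 0.14], "yaw": 0, "jaw": 0},
  {"delta_pos": [0, 0, 0.14], "yaw": 0, "jaw": 0},
])

```text
clock: 20.5
eef_pos: [511.7, 137.4, 51.4]
tcp_rot: [3.142, 0.0, 3.013]
contact_force: [-1.0, -0.3, 6.0]
opening: 0.0
grasp_force: 2.9
```

The print key is down at 6 N. Lift clear.

Emit:
play_rows([
  {"delta_pos": [0, 0, -0.8], "yaw": 0, "jaw": 0},
  {"delta_pos": [0, 0, -3], "yaw": 0, "jaw": 0},
  {"delta_pos": [0, 0, -6], "yaw": 0, "jaw": 0},
  {"delta_pos": [0, 0, -9], "yaw": 0, "jaw": 0},
  {"delta_pos": [0, 0, -11], "yaw": 0, "jaw": 0},
  {"delta_pos": [0, 0, -12], "yaw": 0, "jaw": 0},
  {"delta_pos": [0, 0, -12], "yaw": 0, "jaw": 0},
  {"delta_pos": [0, 0, -12], "yaw": 0, "jaw": 0},
])

```text
clock: 21.3
eef_pos: [511.1, 137.2, 170.5]
tcp_rot: [-3.141, -0.001, 3.013]
contact_force: [-0.1, 0.1, -1.0]
opening: 0.002
grasp_force: 0.0
```

Run:
```python
from h import *
s=r.sense();print(np.round(s["eef_pos"],1),np.round(s["contact_force"],1))
a=cv2.imread("pics/scene0.png");b=vision.grab_frame("scene")[0][:,:,::-1];c=cv2.imread("pics/side0.png");d=vision.grab_frame("side")[0][:,:,::-1]
cv2.imwrite("pics/f.png",np.hstack([cv2.resize(cv2.absdiff(a,b),(400,300)),cv2.resize(cv2.absdiff(c,d),(400,300))]))
```

```text
[511.1 137.2 170.5] [-0.1  0.1 -1. ]
```

View pics/f.png

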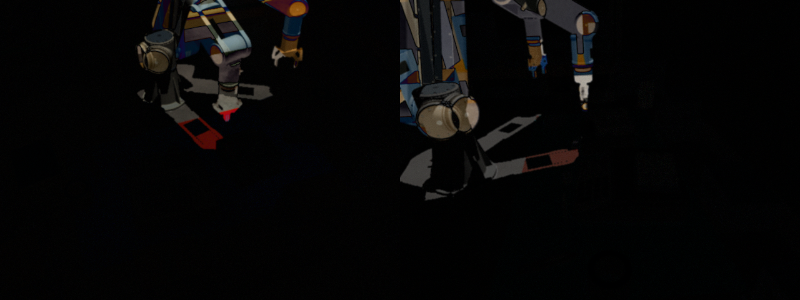

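The difference pictures show only the arm and its shadow changed; jars, tray and everything else are where they were.

```bash
python3 -c "
from rig import r
print(r.sign_off())"
```

```text
the job is handed in; nothing more can be done
None
```

I pressed 1, 2, sample and the print key in that order, each to about 6 N and released. Before-and-after pictures show nothing else moved, and the job is handed in at about 21 s, with no verdict returned.

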